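# Tuck the flashing under the lapped tile and hold it down

### The job

Take the tape measure off the little roof mock-up and set it down on the bench, well clear of the board. Then bring the L-shaped metal flashing to the board, slide its flat edge fully home under the middle of the wide, loose roof tile without lifting that tile, and finish while still holding the flashing there, pressed firmly flat on the board. Leave the other things lying on the bench where they are.

Things in the scene. Friction and masses are not known exactly. Their poses are not given: they have to be found in the camera images.
- roof_board: Roof mock-up, fixed to the bench: plywood board 200 (x) x 220 (y) x 12 mm. Origin: centre of its underside, on the bench; x points towards the tiled half, z up. The near half (x below 0) is bare; the far half (x above 0) carries the tiles.
- tile_course: What is fixed on the far half of the board: a 9 mm thick wooden batten from x = 35 to 100 mm, narrow side tiles from x = 0 to 98 mm beyond |y| = 78 mm, and an upper row of tiles from x = 53 to 100 mm whose top is 23 mm above the board. All clay tiles are 7 mm thick. Origin and axes: those of roof_board, but on the board's top face (12 mm up).
- lap_mouth (a point): The point on the board's top face straight below the middle of the loose tile's near edge; axes as roof_board. The slot under the tiles opens here towards -x: 9 mm high, 35 mm deep in +x, up to the batten, which is the stop (fully home); 220 mm wide, open at both sides.
- loose_tile (a joint): Tilt of the loose middle clay tile (150 mm wide in y, 7 mm thick, 250 g) in rad, 0 lying flat. It hinges at its far end, 90 mm from its near edge, and its near edge rises as the value grows; its weight lets it drop back. It must stay down.
- loose_tile_lip (a point): Middle of the loose tile's near lower edge; lying flat, 9 mm above the board's top, at x = 0 of the board.
- flashing: Loose L-shaped bare metal flashing, 120 g: flat leg 75 (x) x 120 (y) x 4 mm, with an upstand along its whole -x edge, 8 mm thick and 40 mm high overall, centred at x = -33.5 mm (a good grip, across its thickness, from above). Origin: centre of the underside of the flat leg; x points from the upstand to the free flat edge that goes under the tile, z up. It starts flat on the bench left of the parts box.
- flashing_edge (a point): Middle of the flashing's free flat edge, at its underside (37.5 mm from the origin in x); axes as flashing.
- upstand_top (a point): Middle of the top of the flashing's upstand, 40 mm above its underside.
- tape_measure: Yellow and black tape measure, standing upright on the bare half of the board where the flashing has to go; 35 (x) x 84 (y) x 69 mm high over all, 260 g. Origin: centre of its underside. Its case, 30 mm thick (x) and 64 mm high, runs from y = -26 to 42 mm; the tape end sticks out towards -y. Grip the case across its thickness from above, at about y = 8 mm.
- tile_offcut: Bystander: loose clay tile offcut 80 x 104 x 14 mm, on the bench at the right. Origin: centre of underside.
- hex_nut: Bystander: loose steel hex nut 30 x 26 x 13 mm, at the far left. Origin: centre of underside.
- brass_padlock: Bystander: loose brass padlock lying flat, 61 x 40 x 17 mm, near the robot-side edge. Origin: centre of underside.
- pencil: Bystander: loose carpenter's pencil, 165 (y) x 9 x 8 mm, lying near the robot-side edge. Origin: centre of underside.

How it is judged:
By the outcome, as a careful person would: the job done as asked, in the order asked, and still so for the second after the job is handed in, while the arm keeps its last pose, push and grip.
It also fails if it takes over 61 s, if anything falls off the work surface, if the arm or the gripper's body presses on something with over 40 N, if the wrist force passes 120 N, or if a joint passes its speed limit or range.

### The arm

A 7-joint arm with a two-finger parallel gripper is mounted at the origin on the work surface; the furniture and walls round the work are solid. World frame = base frame: x ahead of the robot, y to its left, z up, the work surface at z = 0. Lengths are in m, angles in rad, forces in N, time in s.
With the tool pointing down it reaches from about 0.4 to 0.875 m from the base axis. Payload 19.3 kg.
Tool frame: the origin (TCP) lies on the mounting face of the last link; the fingertips stand 173 mm ahead of it and the grasp point (between the pads) lies 155 mm ahead of it (bot.grip_point_offset is the distance from the TCP to the grasp point, in m); z points along the fingers, y is the line along which they close (so a half turn about z gives the same grasp; the last joint's range is limited). The gripper opens to 85 mm and grips with 20 to 120 N. Pads are 22 mm wide; open, the fingers measure 114 mm over their backs; the gripper's body (76 mm by 85 mm) begins 54 mm behind the grasp point. The pads swing forward as they close: fully open they stand 13 mm farther back than shut.
Start: joints at [1.095, 0.521, -0.036, 1.599, 0.021, 1.021, -0.113], TCP at [0.247, -0.574, 0.405] pointing down, gripper open.
Joint ranges: [-2.91, 2.91], [-0.3, 2.13], [-1.5, 1.42], [0.17, 2.43], [-1.26, 4.41], [0.16, 1.93], [-2.52, 2.52]. Speed limits (rad/s): [1.89, 1.89, 2.39, 2.39, 3.01, 3.01, 3.01].

### API

Orientations are given as [roll, pitch, yaw] about the fixed x, y, z axes, in that order (R = Rz(yaw) Ry(pitch) Rx(roll)).
In Python, from workcell import bot gives the robot as it stands.
- The arm moves only by the tool arm_command, never from a script. Its argument "deltas" is a list of rows, each a list of 3 entries, a list of its own where there are three numbers: the shift along the tool's x, y, z in cm, then the turn, a rotation vector about the tool's x, y, z in rad, then the finger opening in cm, from 0 to 8.54. In form: [[[tx, ty, tz], [rx, ry, rz], claw], ...]. A call has 1 to 20 rows; each row shifts and turns the commanded pose from where the row before left it, along the tool's axes as they then stand; what a row does not reach is not made up. A row lasts 1/10 s, in which the tool goes at most 50 mm and 8.59 degrees, less where a joint would pass 70% of its speed; a pose out of reach is approached as far as the arm can. A call with a gripper value outside its range is refused whole. The fingers move at their own pace and stop on an object; "newtons" is the grip in N (left out, the last holds). Time passes only in rows, so rows that do not move let the fingers close. It gives the time, the measured TCP pose, the force, the opening and the grip force at its end, in the units of the state.
- bot.observe(): the state, without advancing time (a new reading comes with each control period).
- bot.grab_frame(name): name is "side" or "top"; returns a dict with "frame" (384x512x3 uint8, red, green, blue), "K" (3x3 intrinsics, pixels), "k1" (the pictures are not rectified: a ray, as slopes to the right and down, at radius r is drawn at 1 + k1 r^2 times it, then the intrinsics apply), "rvec" (rotation vector, rad) and "tvec" (3), from world to camera coordinates, as OpenCV has them. Camera axes: x right, y down, z forward; pixel columns grow to the right and rows downward; lengths in m; the calibration is good to about 2 mm. A picture is of the moment at which its call begins. There is no depth.
- bot.job_done(): hands the job in; it is judged then, once.
Trained networks look in a picture, given as the dict that the camera call returned (one of the last four; its "shot" number tells which), for a name from the list of things; names that differ only in an ending like _2 or _b are one class to them, and where a whole thing is asked for, a point or a joint stands for the part that bears it (a point fixed in the world has none). Each returns a list of dicts, best first, with "p" (0 to 1); they miss things now and then, are a little off and sometimes report something else, mostly with a low value. They report only what shows in the picture. A call takes as long as a camera call.
- bot.find_in(name, picture): "rect" ([left, top, width, height] in pixels, round what is visible of it).
- bot.mark_of(name, picture): "at" ([column, row] in pixels: a listed point, or the origin of a listed thing).
The state is a dict: "clock": time; "qpos": joint angles; "qd": joint speeds; "joint_efforts": joint torques, N m; "position": TCP position; "tool_rot": TCP orientation; "force": force on the tool from outside, world axes, zero at the start; "moment": the same for the moment, N m; "grip_width": finger opening in m; "finger_force": force on a finger pad.
Only numpy, scipy, OpenCV 4.12 (cv2) and the standard library are available. Lean on these libraries where they do the work, as an engineer would, in place of code of your own. Each camera call takes 0.05 s, during which the arm holds its last target. There are 200 camera calls.

## Working session

There is one attempt and no reset: what is moved stays moved. The work goes in short steps, Python scripts to look and compute and a tool call to move; the robot and the scene stay as the last step left them, time stands still between calls to the robot, and variables do not carry over. Pictures are saved under pics/ and viewed, at most 10 in all, crops included, and the job is handed in when it is done.

Besides the shell and the picture viewer there is one more tool, called after "Call:" by a JSON object that holds its "api" and its "payload". arm_command: Moves the arm, as the interface text tells. Its arguments: {"type":"object","properties":{"deltas":{"type":"array","items":{"type":"array"}},"newtons":{"type":"number"}},"required":["deltas"]}

```bash
mkdir -p pics; cat > h.py <<'E'
import numpy as np, cv2
from workcell import bot
from scipy.spatial.transform import Rotation as R
def cam(p):
    Rm=cv2.Rodrigues(np.array(p["rvec"],float))[0]; return Rm,np.array(p["tvec"],float).ravel(),np.array(p["K"],float)
def ray(p,uv):
    Rm,t,K=cam(p); d=cv2.undistortPoints(np.array([[uv]],float),K,np.array([p["k1"],0,0,0.]),None,None,None)[0,0]
    return -Rm.T@t, Rm.T@np.array([d[0],d[1],1.])
def onz(p,uv,z):
    o,d=ray(p,uv); return o+d*(z-o[2])/d[2]
def proj(p,X):
    return cv2.projectPoints(np.array(X,float).reshape(-1,1,3),np.array(p["rvec"],float),np.array(p["tvec"],float),np.array(p["K"],float),np.array([p["k1"],0,0,0.]))[0][:,0]
def save(p,n): cv2.imwrite("pics/"+n,p["frame"][:,:,::-1])
def tri(ps,uvs):
    A=np.zeros((3,3));b=np.zeros(3)
    for p,uv in zip(ps,uvs):
        o,d=ray(p,uv);d/=np.linalg.norm(d);M=np.eye(3)-np.outer(d,d);A+=M;b+=M@o
    return np.linalg.solve(A,b)
E
python3 - <<'E'
from h import *
s=bot.observe();print(s)
t=bot.grab_frame("top");d=bot.grab_frame("side");save(t,"t0.png");save(d,"s0.png")
Z=dict(roof_board=0,lap_mouth=.012,loose_tile_lip=.021,flashing=0,flashing_edge=0,upstand_top=.04,tape_measure=.012,tile_offcut=0,hex_nut=0,brass_padlock=0,pencil=0)
for n in Z:
  a=bot.mark_of(n,t);b=bot.mark_of(n,d)
  for q,m in((t,a),(d,b)):
    if m: print(n,np.round(m[0]["at"],1),round(m[0]["p"],2),onz(q,m[0]["at"],Z[n]).round(4))
  if a and b: print("   tri",tri([t,d],[a[0]["at"],b[0]["at"]]).round(4))
E
```

```text
{'clock': 0.0, 'qpos': array([ 1.09478283,  0.5220132 , -0.03633383,  1.60001494,  0.02120226,
        1.02109814, -0.11286885]), 'qd': array([-6.47890247e-04, -2.68757066e-04,  5.22458155e-04, -1.42551144e-05,
        6.12756617e-04,  7.84755348e-05,  9.76831157e-04]), 'joint_efforts': array([-1.42959470e-03, -9.27121139e+01,  1.97915956e+00, -3.69925654e+01,
        1.78876030e-02,  8.33660684e-03,  6.34921867e-05]), 'position': array([ 0.24665282, -0.57411305,  0.40412357]), 'tool_rot': array([-3.14044698e+00,  8.12446294e-05,  4.05741599e-01]), 'force': array([ 1.35005354, -0.08124905,  0.06093536]), 'moment': array([ 0.03348985, -0.01856423,  0.00215914]), 'finger_force': 0.0, 'grip_width': 0.08537385327567278}
roof_board [259.3 183.2] 0.63 [ 0.5378 -0.1224  0.    ]
roof_board [254.9 195.7] 0.97 [ 0.524  -0.1055  0.    ]
   tri [ 0.5374 -0.1242 -0.0142]
lap_mouth [258.7 184.9] 0.65 [ 0.5301 -0.1201  0.012 ]
loose_tile_lip [262.8 180.8] 0.84 [ 0.5418 -0.1326  0.021 ]
loose_tile_lip [252.  186.3] 0.91 [ 0.5429 -0.1218  0.021 ]
   tri [ 0.5455 -0.132   0.0141]
flashing [113.2 198.7
[... 308 characters left out ...]
]
upstand_top [195.7 284.2] 0.67 [0.4472 0.3327 0.04  ]
   tri [0.4512 0.3321 0.0383]
tape_measure [267.1 200.4] 0.66 [ 0.4808 -0.147   0.012 ]
tape_measure [271.  191.4] 0.63 [ 0.4813 -0.1349  0.012 ]
   tri [ 0.4842 -0.1467  0.0039]
tile_offcut [326.1 156.5] 0.85 [ 0.4083 -0.468   0.    ]
hex_nut [120.1 161.3] 0.56 [0.6016 0.3223 0.    ]
hex_nut [148.4 273.9] 0.53 [0.5967 0.3291 0.    ]
   tri [ 0.6029  0.324  -0.0073]
brass_padlock [116.4 197.9] 0.63 [0.4834 0.3276 0.    ]
brass_padlock [276.3 239.8] 0.65 [0.3708 0.0626 0.    ]
   tri [0.3738 0.2588 0.1769]
pencil [256.6 239.3] 0.56 [ 0.3587 -0.1155  0.    ]
pencil [278.9 239. ] 0.18 [0.3658 0.0563 0.    ]
   tri [ 0.4    -0.1086 -0.1392]
```

```bash
python3 - <<'E'
import cv2
a=cv2.imread("pics/t0.png");b=cv2.imread("pics/s0.png")
cv2.imwrite("pics/t0b.png",cv2.resize(a[80:290,60:380],(800,525),interpolation=3))
cv2.imwrite("pics/s0b.png",cv2.resize(b[130:340,100:420],(800,525),interpolation=3))
E
```

```text
(no output)
```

View pics/t0b.png

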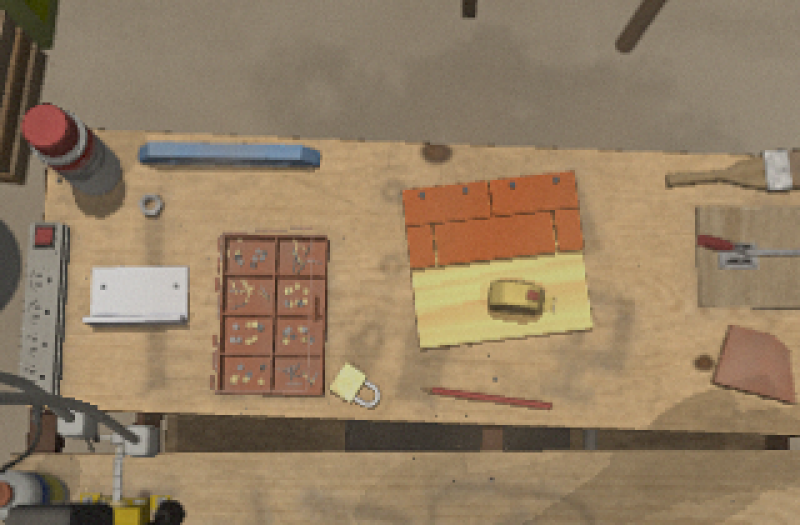

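View pics/s0b.png

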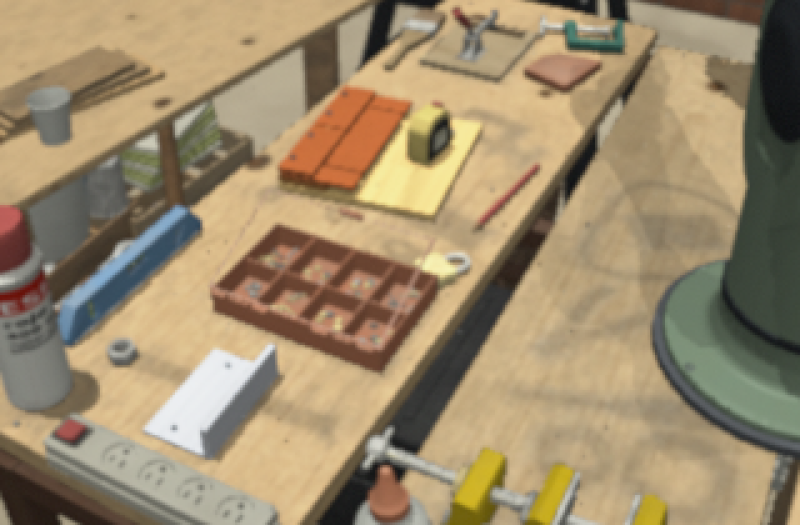

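The top view shows the board at about (255,190) px, with the tape measure on its bare half at about (266,200) px. The flashing is at about (115,199) px with its upstand towards the robot. The side view agrees. Next I'll fit the poses from colour masks.

```bash
cat > fit.py <<'E'
from h import *
from scipy.optimize import minimize
S=4
def mask(p,lo,hi,near):
    f=cv2.resize(p["frame"],None,fx=S,fy=S,interpolation=cv2.INTER_LINEAR)
    m=cv2.inRange(cv2.cvtColor(f,cv2.COLOR_RGB2HSV),lo,hi)
    m=cv2.morphologyEx(m,cv2.MORPH_CLOSE,np.ones((9,9)))
    m=cv2.morphologyEx(m,cv2.MORPH_OPEN,np.ones((7,7)))
    n,l,st,c=cv2.connectedComponentsWithStats(m)
    u,v=[int(S*q) for q in near]; k=l[v,u]
    if k==0: k=1+np.argmin(np.linalg.norm(c[1:]-[u,v],axis=1))
    pts=np.argwhere(l==k)[:,::-1].astype(np.int32)
    h=cv2.convexHull(pts); o=np.zeros(m.shape,np.uint8); cv2.fillConvexPoly(o,h,1)
    print("fill",len(pts)/o.sum(),"box",cv2.boundingRect(h) and [q/S for q in cv2.boundingRect(h)]); return o
def render(p,P,x,shape,z0):
    W=np.c_[R.from_euler('z',x[2]).apply(P)]+[x[0],x[1],z0]
    h=cv2.convexHull((proj(p,W)*S+(S-1)/2).astype(np.float32)); o=np.zeros(shape,np.uint8)
    cv2.fillConvexPoly(o,np.round(h*16).astype(np.int32),1,shift=4); return o
def fit(views,P,x0,z0=0):
    def c(x):
        return sum(1-(np.sum(m&r)/np.sum(m|r)) for p,m in views for r in[render(p,P,x,m.shape,z0)])
    s=np.array([[0,0,0],[.01,0,0],[0,.01,0],[0,0,.1]])+x0
    r=minimize(c,x0,method='Nelder-Mead',options=dict(initial_simplex=s,xatol=1e-4,fatol=1e-5)); return r.x,r.fun
def box(a,b,c,d,e,f): return [[x,y,z] for x in(a,b) for y in(c,d) for z in(e,f)]
TILE=np.array(box(0,.098,-.11,.11,.021,.028)+box(.053,.1,-.11,.11,.03,.035))
FL=np.array(box(-.0375,.0375,-.06,.06,0,.004)+box(-.0375,-.0295,-.06,.06,0,.04))
E
python3 - <<'E'
from fit import *
t=bot.grab_frame("top");d=bot.grab_frame("side")
for n,P,lo,hi,a,b,x0 in(("tile",TILE,(0,150,90),(11,255,255),(257,173),(237,180),[.53,-.12,.1]),("flash",FL,(100,0,150),(140,60,255),(115,198),(183,288),[.48,.336,0])):
  if n=="flash":
    for p,q in((t,a),(d,b)): print(cv2.cvtColor(p["frame"],cv2.COLOR_RGB2HSV)[q[1]-1:q[1]+2,q[0]])
    lo,hi=(0,0,140),(180,45,255)
  ma,mb=mask(t,lo,hi,a),mask(d,lo,hi,b)
  for v in([(t,ma)],[(d,mb)],[(t,ma),(d,mb)]): print(n,fit(v,P,np.array(x0)))
c1=cv2.resize(t["frame"][180:220,240:300],(600,400),interpolation=3)[:,:,::-1]
c2=cv2.resize(d["frame"][160:204,250:300],(450,400),interpolation=3)[:,:,::-1][:,:200*2]
cv2.imwrite("pics/tape.png",np.vstack([c1[:,:]])) 
cv2.imwrite("pics/tape.png",np.hstack([c1,c2])[:, :800] if 0 else cv2.resize(np.hstack([c1,c2]),(800,320)))
for n in("tape_measure",): print(bot.find_in(n,t)[:1],bot.find_in(n,d)[:1])
E
```

```text
fill 0.9352956544457024 box [221.25, 149.0, 71.5, 37.75]
fill 0.9639959700938544 box [212.5, 165.25, 51.0, 40.0]
tile (array([ 0.53462378, -0.1188023 ,  0.12784386]), np.float64(0.04710666076565617))
tile (array([ 0.53550569, -0.12092668,  0.17134771]), np.float64(0.09633181491249099))
tile (array([ 0.5346364 , -0.12004716,  0.15126836]), np.float64(0.14740195458131544))
[[ 18   6 204]
 [ 13   9 207]
 [ 19  10 206]]
[[108   5 239]
 [105   6 238]
 [105   6 238]]
fill 0.9591124755791236 box [93.0, 186.5, 42.5, 22.5]
fill 0.7972262322128274 box [157.5, 267.5, 52.75, 45.5]
flash (array([0.48470684, 0.32988455, 0.04813917]), np.float64(0.09095522009387291))
flash (array([4.86983825e-01, 3.32472933e-01, 3.61008308e-04]), np.float64(0.1428697806086341))
flash (array([0.48707439, 0.33133189, 0.0414431 ]), np.float64(0.25050669088392663))
[{'rect': [252.7, 194.0, 31.4, 11.9], 'p': 0.77}] [{'rect': [262.7, 170.5, 20.2, 27.5], 'p': 0.94}]
```

View pics/tape.png

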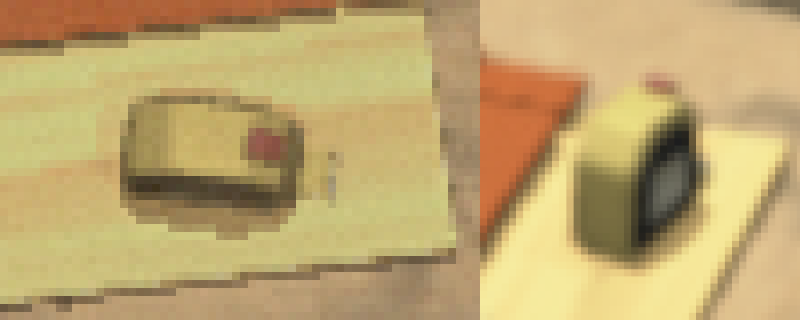

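Tape top-face centre is at about (266.5,198.4) px, and it is turned slightly the opposite way to the board. The mask fits leave too much residual, so I'll fit to corner pixels instead.

```bash
python3 - <<'E'
from h import *
from scipy.optimize import least_squares
t=bot.grab_frame("top");d=bot.grab_frame("side")
T=lambda u,v:((u+.5)/2.5+59.5,(v+.5)/2.5+79.5)
D=lambda u,v:((u+.5)/2.5+99.5,(v+.5)/2.5+129.5)
def fit(obs,x0):
    def r(x):
        o=[]
        for p,uv,P in obs: o+=list(proj(p,R.from_euler('z',x[2]).apply(P)+[x[0],x[1],0])[0]-uv)
        return o
    s=least_squares(r,x0,loss='soft_l1'); print(s.x.round(4)); print(np.array(r(s.x)).round(1))
bt=[(t,T(421,349),[-.1,.11,.012]),(t,T(591,328),[-.1,-.11,.012]),(t,T(403,188),[.1,.11,.035]),(t,T(576,171),[.1,-.11,.035]),(t,T(412,270),[0,.11,.028]),(t,T(584,250),[0,-.11,.028])]
bd=[(d,D(435,213),[-.1,.11,.012]),(d,D(481,122),[-.1,-.11,.012]),(d,D(356,183),[0,.11,.028])]
print("board");fit(bt,[.53,-.12,.1]);fit(bt+bd,[.53,-.12,.1])
ft=[(t,T(92,268),[.0375,.06,.004]),(t,T(187,266),[.0375,-.06,.004]),(t,T(84,319),[-.0375,.06,.04]),(t,T(188,318),[-.0375,-.06,.04])]
fd=[(d,D(147,429),[.0375,.06,.004]),(d,D(216,347),[.0375,-.06,.004]),(d,D(208,457),[-.0375,.06,0]),(d,D(276,346),[-.0375,-.06,.04]),(d,D(203,430),[-.0295,.06,.04])]
print("flash");fit(ft,[.48,.33,0]);fit(fd,[.48,.33,0]);fit(ft+fd,[.48,.33,0])
u=lambda a,b:(240-.5+(a+.5)/8,180-.5+(b+.5)/8)
for z in(.072,.076): print("tape",onz(t,u(212,147),z).round(4))
for A,B in(((140,97),(300,117)),((125,175),(295,200))):
  e=onz(t,u(*A),.07)-onz(t,u(*B),.07); print("yaw",np.arctan2(-e[0],e[1]),np.linalg.norm(e))
# side check of tape: project candidate centre top
print("tape in side", proj(d,[.48,-.142,.076]), proj(d,[.48,-.142,.012]))
print(bot.observe()["clock"])
E
```

```text
board
[ 0.5326 -0.1204  0.1259]
[-0.4 -0.2  1.1  0.5 -0.2  0.6 -0.2  0.  -0.4 -0.7  0.4 -0.3]
[ 0.533  -0.1205  0.1284]
[-0.3 -0.2  1.2  0.3 -0.2  0.6 -0.2 -0.2 -0.3 -0.7  0.4 -0.5  0.  -0.1
  1.6 -0.  -0.3  0.8]
flash
[0.4838 0.3274 0.0588]
[ 0.3 -0.3  0.9 -1.  -0.   1.5 -1.7  0.1]
[0.4817 0.3311 0.0353]
[-1.2  0.2  0.   0.2  2.   1.6  0.9 -0.9 -1.2 -1. ]
[0.4829 0.3292 0.0479]
[-0.2 -0.2  0.4 -0.6 -0.8  1.6 -2.5  0.6 -0.9 -0.3 -0.3 -0.4  2.4  0.7
  0.7 -1.7 -0.7 -1.8]
tape [ 0.4792 -0.1405  0.072 ]
tape [ 0.4786 -0.1402  0.076 ]
yaw -0.11066369684359346 0.06131747412277023
yaw -0.13247966003472056 0.06511397557796139
tape in side [[272.72172958 173.14970908]] [[272.32438282 190.43399804]]
1.5
```

```bash
cat >> h.py <<'E'
def plan(grip,yaw):
    """print turn (tool frame rotvec) to tool-down at yaw, then shift in cm along the turned tool axes"""
    s=bot.observe(); A=R.from_euler('xyz',s["tool_rot"]); B=R.from_euler('xyz',[np.pi,0,yaw])
    tgt=np.array(grip)+[0,0,bot.grip_point_offset]
    print("t",s["clock"],"turn",(A.inv()*B).as_rotvec().round(3),"shift cm",(B.inv().apply(tgt-s["position"])*100).round(2),"q",s["qpos"].round(2),"F",s["force"].round(1),"w",round(s["grip_width"],4))
E
python3 -c "
from h import *
plan([.479,-.1403,.15],1.45)"
```

```text
t 1.5 turn [-0.    -0.    -1.044] shift cm [45.88 17.83 10.  ] q [ 1.09  0.52 -0.04  1.6   0.02  1.02 -0.11] F [-0.   0.3  0.4] w 0.0854
```

Call:
{"api": "arm_command", "payload": {"deltas": [[[0, 0, 0], [0, 0, -0.13], 6.5], [[0, 0, 0], [0, 0, -0.13], 6.5], [[0, 0, 0], [0, 0, -0.13], 6.5], [[0, 0, 0], [0, 0, -0.13], 6.5], [[0, 0, 0], [0, 0, -0.13], 6.5], [[0, 0, 0], [0, 0, -0.13], 6.5], [[0, 0, 0], [0, 0, -0.13], 6.5], [[0, 0, 0], [0, 0, -0.134], 6.5], [[3.8, 1.5, 0.8], [0, 0, 0], 6.5], [[3.8, 1.5, 0.8], [0, 0, 0], 6.5], [[3.8, 1.5, 0.8], [0, 0, 0], 6.5], [[3.8, 1.5, 0.8], [0, 0, 0], 6.5], [[3.8, 1.5, 0.8], [0, 0, 0], 6.5], [[3.8, 1.5, 0.8], [0, 0, 0], 6.5], [[3.8, 1.5, 0.8], [0, 0, 0], 6.5], [[3.8, 1.5, 0.8], [0, 0, 0], 6.5], [[3.8, 1.5, 0.8], [0, 0, 0], 6.5], [[3.8, 1.5, 0.8], [0, 0, 0], 6.5], [[3.8, 1.5, 0.8], [0, 0, 0], 6.5], [[3.8, 1.5, 0.8], [0, 0, 0], 6.5]], "newtons": 50}}

```text
clock: 3.5
position: [0.4811, -0.1418, 0.3085]
tool_rot: [3.141, 0.0, 1.45]
force: [1.3, -0.7, -0.4]
grip_width: 0.0654
finger_force: 0.0
```

```bash
python3 -c "
from h import *
plan([.479,-.1403,.048],1.45)"
```

```text
t 3.5 turn [ 0.  0. -0.] shift cm [ 0.13 -0.22 10.58] q [ 0.44  0.48 -0.36  2.    0.26  0.71 -0.2 ] F [ 1.3 -0.7 -0.4] w 0.0654
```

Call:
{"api": "arm_command", "payload": {"deltas": [[[0.1, -0.2, 2], [0, 0, 0], 6.5], [[0, 0, 2], [0, 0, 0], 6.5], [[0, 0, 2], [0, 0, 0], 6.5], [[0, 0, 2], [0, 0, 0], 6.5], [[0, 0, 1.5], [0, 0, 0], 6.5], [[0, 0, 1], [0, 0, 0], 6.5], [[0, 0, 0], [0, 0, 0], 6.5], [[0, 0, 0], [0, 0, 0], 2], [[0, 0, 0], [0, 0, 0], 2], [[0, 0, 0], [0, 0, 0], 2], [[0, 0, 0], [0, 0, 0], 2], [[0, 0, 0], [0, 0, 0], 2], [[0, 0, 0], [0, 0, 0], 2], [[0, 0, 0], [0, 0, 0], 2]]}}

```text
clock: 4.9
position: [0.479, -0.1422, 0.2046]
tool_rot: [3.14, 0.0, 1.449]
force: [0.1, -0.7, 4.6]
grip_width: 0.0296
finger_force: 48.9
```

Call:
{"api": "arm_command", "payload": {"deltas": [[[0, 0, -1], [0, 0, 0], 2], [[0, 0, -3], [0, 0, 0], 2], [[0, 0, -3], [0, 0, 0], 2], [[0, 0, -3], [0, 0, 0], 2], [[0, 0, 0], [0, 0, 0.1], 2], [[0, 0, 0], [0, 0, 0.14], 2], [[0, 0, 0], [0, 0, 0.14], 2], [[0, 0, 0], [0, 0, 0.14], 2], [[0, 0, 0], [0, 0, 0.14], 2], [[0, 0, 0], [0, 0, 0.14], 2], [[0, 0, 0], [0, 0, 0.14], 2], [[0, 0, 0], [0, 0, 0.14], 2], [[0, 0, 0], [0, 0, 0.14], 2], [[0, 0, 0], [0, 0, 0.14], 2], [[0, 0, 0], [0, 0, 0.13], 2], [[0, 0, 0], [0, 0, 0.1], 2], [[0, 0, 0], [0, 0, 0], 2]]}}

```text
clock: 6.6
position: [0.4784, -0.1418, 0.3044]
tool_rot: [-3.141, -0.0, -0.142]
force: [-0.4, 0.1, -2.7]
grip_width: 0.0294
finger_force: 50.2
```

```bash
python3 -c "
from h import *
plan([.47,-.31,.0385],0)
t=bot.grab_frame('top');d=bot.grab_frame('side');save(t,'t1.png')
cv2.imwrite('pics/1.png',np.vstack([cv2.resize(t['frame'][100:260,200:400],(600,300),interpolation=3),cv2.resize(d['frame'][110:270,180:430],(600,300),interpolation=3)])[:,:,::-1])"
```

```text
t 6.6 turn [-0.    -0.    -0.142] shift cm [-0.84 16.82 11.12] q [ 0.13  0.47  0.06  2.02 -0.04  0.65 -1.5 ] F [-0.4  0.1 -2.7] w 0.0294
```

View pics/1.png

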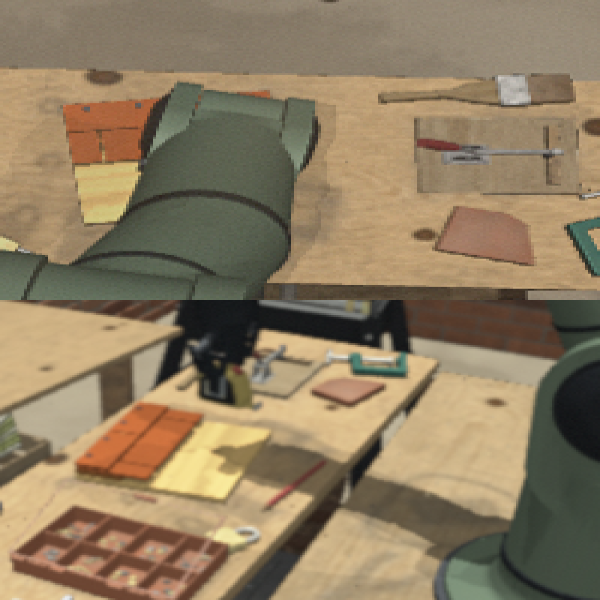

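Call:
{"api": "arm_command", "payload": {"deltas": [[[0, 0, 0], [0, 0, -0.14], 2], [[-0.2, 2.8, 0], [0, 0, 0], 2], [[-0.2, 2.8, 0], [0, 0, 0], 2], [[-0.2, 2.8, 0], [0, 0, 0], 2], [[-0.2, 2.8, 0], [0, 0, 0], 2], [[0, 2.8, 0], [0, 0, 0], 2], [[0, 2.8, 0], [0, 0, 0], 2], [[0, 0, 2], [0, 0, 0], 2], [[0, 0, 3], [0, 0, 0], 2], [[0, 0, 3], [0, 0, 0], 2], [[0, 0, 1.5], [0, 0, 0], 2], [[0, 0, 0.8], [0, 0, 0], 2], [[0, 0, 0.5], [0, 0, 0], 2], [[0, 0, 0], [0, 0, 0], 2], [[0, 0, 0], [0, 0, 0], 2]]}}

```text
clock: 8.2
position: [0.4708, -0.3102, 0.1966]
tool_rot: [3.141, -0.001, 0.0]
force: [-0.4, -0.1, -3.2]
grip_width: 0.0296
finger_force: 50.3
```

Call:
{"api": "arm_command", "payload": {"deltas": [[[0, 0, 0.2], [0, 0, 0], 2], [[0, 0, 0.1], [0, 0, 0], 2], [[0, 0, 0.05], [0, 0, 0], 2], [[0, 0, 0], [0, 0, 0], 2]]}}

```text
clock: 8.6
position: [0.4707, -0.3101, 0.1927]
tool_rot: [3.141, -0.0, -0.0]
force: [-1.6, 1.8, 6.2]
grip_width: 0.0296
finger_force: 51.6
```

Contact. I'll release and raise the arm.

Call:
{"api": "arm_command", "payload": {"deltas": [[[0, 0, 0], [0, 0, 0], 4], [[0, 0, 0], [0, 0, 0], 5], [[0, 0, 0], [0, 0, 0], 5.5], [[0, 0, 0], [0, 0, 0], 5.5], [[0, 0, -2], [0, 0, 0], 5.5], [[0, 0, -3], [0, 0, 0], 5.5], [[0, 0, -4], [0, 0, 0], 5.5], [[0, 0, -4], [0, 0, 0], 5.5], [[0, 0, 0], [0, 0, 0], 5.5]]}}

```text
clock: 9.5
position: [0.4714, -0.3108, 0.327]
tool_rot: [3.138, -0.006, -0.001]
force: [0.4, -0.9, 0.2]
grip_width: 0.0551
finger_force: 0.0
```

```bash
python3 -c "
from h import *
plan([.4495,.3276,.13],1.57+.045)"
```

```text
t 9.5 turn [ 0.008 -0.002 -1.616] shift cm [63.87  0.63  4.23] q [ 0.46  0.52  0.03  1.84 -0.02  0.77 -1.08] F [ 0.4 -0.9  0.2] w 0.0551
```

Call:
{"api": "arm_command", "payload": {"deltas": [[[0, 0, 0], [0, 0, -0.135], 7], [[0, 0, 0], [0, 0, -0.135], 7], [[0, 0, 0], [0, 0, -0.135], 7], [[0, 0, 0], [0, 0, -0.135], 7], [[0, 0, 0], [0, 0, -0.135], 7], [[0, 0, 0], [0, 0, -0.135], 7], [[0, 0, 0], [0, 0, -0.135], 7], [[0, 0, 0], [0, 0, -0.135], 7], [[0, 0, 0], [0, 0, -0.135], 7], [[0, 0, 0], [0, 0, -0.135], 7], [[0, 0, 0], [0, 0, -0.135], 7], [[0, 0, 0], [0, 0, -0.13], 7], [[4, 0, 0], [0, 0, 0], 7], [[4, 0, 0], [0, 0, 0], 7], [[4, 0, 0], [0, 0, 0], 7], [[4, 0, 0], [0, 0, 0], 7], [[4, 0, 0], [0, 0, 0], 7], [[4, 0, 0], [0, 0, 0], 7], [[4, 0, 0], [0, 0, 0], 7], [[4, 0, 0], [0, 0, 0], 7]]}}

```text
clock: 11.5
position: [0.4561, 0.0111, 0.3221]
tool_rot: [3.142, -0.0, 1.615]
force: [0.5, 0.3, 0.1]
grip_width: 0.0701
finger_force: 0.0
```

Call:
{"api": "arm_command", "payload": {"deltas": [[[4, 0.1, 0], [0, 0, 0], 7], [[4, 0.1, 0], [0, 0, 0], 7], [[4, 0.1, 0.5], [0, 0, 0], 7], [[4, 0.1, 0.5], [0, 0, 0], 7], [[4, 0, 1], [0, 0, 0], 7], [[4, 0, 1], [0, 0, 0], 7], [[4, 0, 1], [0, 0, 0], 7], [[3.5, 0, 0], [0, 0, 0], 7], [[0, 0, 0], [0, 0, 0], 7]]}}

```text
clock: 12.4
position: [0.4452, 0.3291, 0.2818]
tool_rot: [-3.141, -0.003, 1.62]
force: [0.1, -1.0, 0.2]
grip_width: 0.07
finger_force: 0.0
```

```bash
python3 -c "
from h import *
plan([.4495,.3276,.028],1.57+.045)
t=bot.grab_frame('top');d=bot.grab_frame('side')
for n in('tape_measure','loose_tile_lip'):
  for p,z in((t,.0),(d,0)):
    m=bot.mark_of(n,p); print(n,m and (m[0],onz(p,m[0]['at'],z if n[0]=='t' else .021)))
a=cv2.resize(t['frame'][100:240,70:350],(800,400),interpolation=3)[:,:,::-1]
b=cv2.resize(d['frame'][220:330,130:240],(400,400),interpolation=3)[:,:,::-1]
cv2.imwrite('pics/2.png',cv2.resize(np.hstack([a,b]),(800,267)))"
```

```text
t 12.4 turn [-0.001 -0.003  0.005] shift cm [-0.17  0.43  9.91] q [-0.43  0.61 -0.44  1.88  0.36  0.74 -1.02] F [ 0.1 -1.   0.2] w 0.07
tape_measure ({'at': [315.3, 209.5], 'p': 0.79}, array([ 0.45572573, -0.30094484,  0.        ]))
tape_measure ({'at': [294.4, 168.3], 'p': 0.73}, array([ 0.48037296, -0.32821113,  0.        ]))
loose_tile_lip ({'at': [259.4, 181.1], 'p': 0.91}, array([ 0.54064864, -0.12184163,  0.021     ]))
loose_tile_lip ({'at': [254.9, 185.7], 'p': 0.75}, array([ 0.53628391, -0.12923864,  0.021     ]))
```

View pics/2.png

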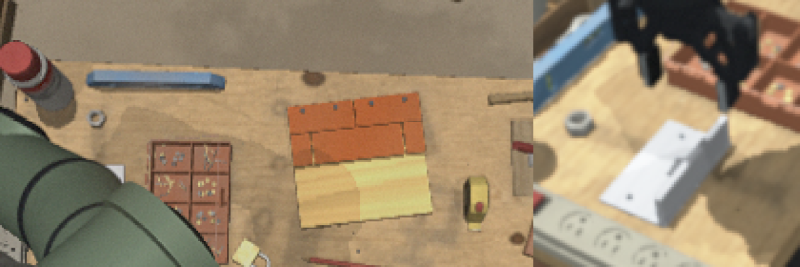

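The tape stands upright and clear of the board, at about (475,200) px in the crop, and the bare half is empty. The open fingers straddle the upstand. I'll go down and grip it.

Call:
{"api": "arm_command", "payload": {"deltas": [[[-0.15, 0.4, 2], [0, 0, 0], 7], [[0, 0, 2.5], [0, 0, 0], 7], [[0, 0, 2.5], [0, 0, 0], 7], [[0, 0, 1.5], [0, 0, 0], 7], [[0, 0, 1], [0, 0, 0], 7], [[0, 0, 0.35], [0, 0, 0], 7], [[0, 0, 0], [0, 0, 0], 7], [[0, 0, 0], [0, 0, 0], 5], [[0, 0, 0], [0, 0, 0], 3], [[0, 0, 0], [0, 0, 0], 1.5], [[0, 0, 0], [0, 0, 0], 1.2], [[0, 0, 0], [0, 0, 0], 0.2], [[0, 0, 0], [0, 0, 0], 0.2], [[0, 0, 0], [0, 0, 0], 0.2], [[0, 0, 0], [0, 0, 0], 0.2], [[0, 0, 0], [0, 0, 0], 0.2]], "newtons": 60}}

```text
clock: 14.3
position: [0.4508, 0.3232, 0.1841]
tool_rot: [3.141, -0.0, 1.615]
force: [-0.1, -1.5, 6.3]
grip_width: 0.0069
finger_force: 59.5
```

Call:
{"api": "arm_command", "payload": {"deltas": [[[0, 0, 0], [0, 0, 0], 0.2], [[0, 0, -1], [0, 0, 0], 0.2], [[0, 0, -3], [0, 0, 0], 0.2], [[0, 0, -3], [0, 0, 0], 0.2], [[0, 0, -3], [0, 0, 0], 0.2], [[0, 0, -2], [0, 0, 0], 0.2], [[-3.5, 0, 0], [0, 0, 0], 0.2], [[-3.5, 0, 0], [0, 0, 0], 0.2], [[-3.5, 0, 0], [0, 0, 0], 0.2], [[-3.5, 0, 0], [0, 0, 0], 0.2], [[-3.5, 0, 0], [0, 0, 0], 0.2], [[-3.5, 0, 0], [0, 0, 0], 0.2], [[-3.5, 0, 0], [0, 0, 0], 0.2], [[-3.5, 0, 0], [0, 0, 0], 0.2], [[0, 0, 0], [0, 0, 0], 0.2]], "newtons": 110}}

```text
clock: 15.8
position: [0.4629, 0.0392, 0.304]
tool_rot: [-3.141, 0.002, 1.609]
force: [0.6, 0.6, -2.2]
grip_width: 0.0061
finger_force: 107.5
```

```bash
python3 - <<'E'
from h import *
b=R.from_euler('z',.128).apply([-.12,0,0])+[.533,-.1205,0]
print("staging",b.round(4))
plan([b[0],b[1],.10],np.pi/2+.128)
t=bot.grab_frame('top');d=bot.grab_frame('side')
s=bot.observe();A=R.from_euler('xyz',s["tool_rot"])
for n in('flashing','flashing_edge','upstand_top'):
  m=[bot.mark_of(n,p) for p in(t,d)]
  print(n,[(q[0]['at'],q[0]['p']) for q in m if q])
  if m[0] and m[1]:
    X=tri([t,d],[q[0]['at'] for q in m]); print(X,"in tool",A.inv().apply(X-s["position"]).round(4))
a=cv2.resize(t['frame'][130:230,120:280],(640,400),interpolation=3)[:,:,::-1]
b=cv2.resize(d['frame'][150:290,160:300],(400,400),interpolation=3)[:,:,::-1]
cv2.imwrite('pics/3.png',cv2.resize(np.hstack([a,b]),(800,308)))
E
```

```text
staging [ 0.414  -0.1358  0.    ]
t 15.8 turn [-0.001  0.002 -0.09 ] shift cm [-16.74  -7.08   4.93] q [ 0.14  0.45 -0.46  2.08  0.32  0.67 -0.49] F [ 0.6  0.6 -2.2] w 0.0061
flashing [([236.4, 188.3], 0.89)]
flashing_edge [([317.6, 206.6], 0.59), ([226.1, 188.8], 0.62)]
[ 0.58172591 -0.25704587 -0.07470849] in tool [-0.3048  0.1058  0.3789]
upstand_top [([248.9, 182.7], 0.61)]
```

View pics/3.png

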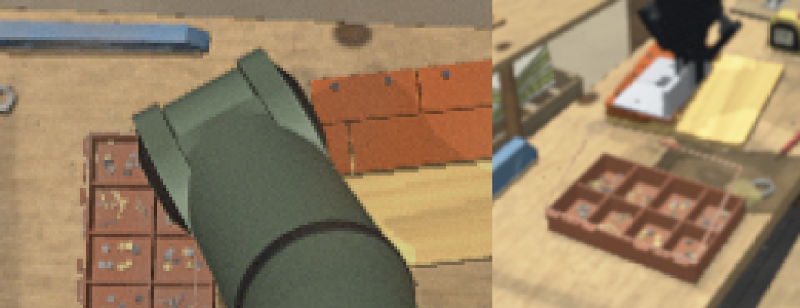

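```bash
python3 - <<'E'
from h import *
b=R.from_euler('z',.128).apply([-.092,-.0044,0])+[.533,-.1205,0]
plan([b[0],b[1],.1841+.03-.155],np.pi/2+.128)
E
```

```text
t 16.2 turn [ 0.    -0.    -0.083] shift cm [-17.67  -4.36   9.  ] q [ 0.14  0.46 -0.46  2.08  0.32  0.67 -0.49] F [ 0.  -0.5 -1.9] w 0.0059
```

Call:
{"api": "arm_command", "payload": {"deltas": [[[0, 0, 0], [0, 0, -0.083], 0.2], [[-2.2, -0.55, 0], [0, 0, 0], 0.2], [[-2.2, -0.55, 0], [0, 0, 0], 0.2], [[-2.2, -0.55, 0], [0, 0, 0], 0.2], [[-2.2, -0.55, 0], [0, 0, 0], 0.2], [[-2.2, -0.55, 0], [0, 0, 0], 0.2], [[-2.2, -0.55, 0], [0, 0, 0], 0.2], [[-2.2, -0.55, 0], [0, 0, 0], 0.2], [[-2.2, -0.5, 0], [0, 0, 0], 0.2], [[0, 0, 2], [0, 0, 0], 0.2], [[0, 0, 2.5], [0, 0, 0], 0.2], [[0, 0, 2.5], [0, 0, 0], 0.2], [[0, 0, 1.5], [0, 0, 0], 0.2], [[0, 0, 0.5], [0, 0, 0], 0.2], [[0, 0, 0], [0, 0, 0], 0.2], [[0, 0, 0], [0, 0, 0], 0.2]]}}

```text
clock: 17.8
position: [0.4424, -0.1365, 0.2143]
tool_rot: [3.141, 0.0, 1.698]
force: [0.6, -0.0, -1.2]
grip_width: 0.0061
finger_force: 107.6
```

```bash
python3 - <<'E'
from h import *
b=R.from_euler('z',.128).apply([-.092,-.0044,0])+[.533,-.1205,0]
plan([b[0],b[1],.1841+.012-.155],np.pi/2+.128)
t=bot.grab_frame('top');d=bot.grab_frame('side')
s=bot.observe();A=R.from_euler('xyz',s["tool_rot"])
# predicted flashing corners, from the grip assumption
g=s["position"]+[0,0,-.1841]; yaw=A.as_euler('xyz')[2]-np.pi/2
P=R.from_euler('z',yaw).apply([[.071,.0644,.004],[.071,-.0556,.004],[-.004,.0644,0],[.071,.0644,0],[-.004,.0644,.04],[-.004,-.0556,.04]])+g
print(proj(d,P).round(1).tolist(),proj(t,P).round(1).tolist())
b=cv2.resize(d['frame'][140:230,200:320],(800,600),interpolation=3)[:,:,::-1].copy()
for u,v in (proj(d,P)-[200,140]+.5)*(800/120)-.5: cv2.circle(b,(int(u),int(v)),4,(255,0,255),1)
cv2.imwrite('pics/4.png',b)
a=t['frame'][150:230,210:310]; cv2.imwrite('pics/4t.png',cv2.resize(a,(750,600),interpolation=3)[:,:,::-1])
E
```

```text
t 17.8 turn [ 0.001  0.    -0.001] shift cm [-0.01 -0.01  1.85] q [ 0.44  0.61 -0.35  2.14  0.46  0.46 -0.14] F [ 0.6 -0.  -1.2] w 0.0061
[[254.2, 194.6], [266.8, 175.8], [277.6, 200.3], [254.2, 195.7], [278.0, 189.1], [289.2, 170.1]] [[240.9, 191.4], [279.0, 187.1], [243.6, 215.3], [240.9, 191.6], [243.7, 213.7], [283.1, 209.3]]
```

View pics/4.png

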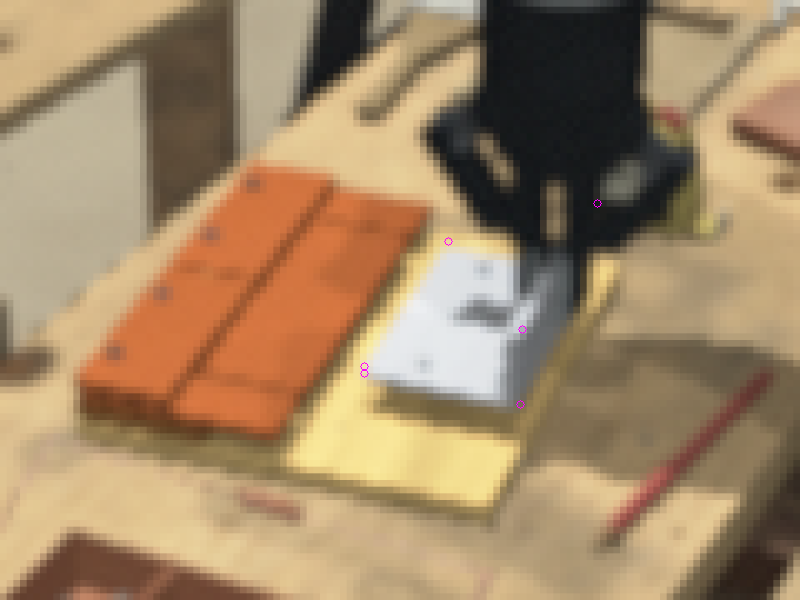

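View pics/4t.png

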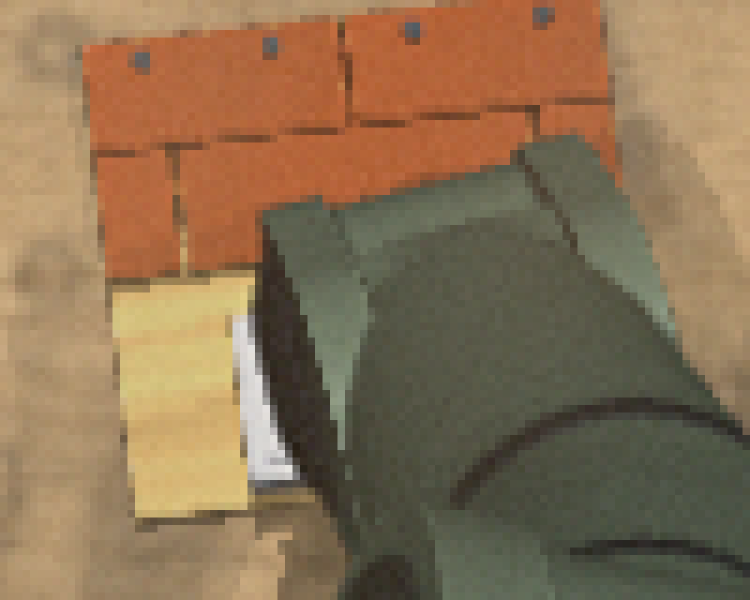

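The flashing hangs level and square to the board, and its corners match my prediction within a pixel (side crop (365,370), top crop (235,317)). I'll lower it to the board.

Call:
{"api": "arm_command", "payload": {"deltas": [[[0, 0, 0.8], [0, 0, 0], 0.2], [[0, 0, 0.6], [0, 0, 0], 0.2], [[0, 0, 0.2], [0, 0, 0], 0.2], [[0, 0, 0.1], [0, 0, 0], 0.2], [[0, 0, 0], [0, 0, 0], 0.2]]}}

```text
clock: 18.4
position: [0.4421, -0.1366, 0.1965]
tool_rot: [-3.141, -0.0, 1.698]
force: [0.9, 0.0, -1.4]
grip_width: 0.0062
finger_force: 107.6
```

Call:
{"api": "arm_command", "payload": {"deltas": [[[0, 0, 0.1], [0, 0, 0], 0.2], [[0, 0, 0.05], [0, 0, 0], 0.2], [[0, 0, 0], [0, 0, 0], 0.2]]}}

```text
clock: 18.7
position: [0.4421, -0.1366, 0.1961]
tool_rot: [3.141, 0.001, 1.698]
force: [-6.2, 3.0, 27.0]
grip_width: 0.0061
finger_force: 111.8
```

Call:
{"api": "arm_command", "payload": {"deltas": [[[0, 0, -0.22], [0, 0, 0], 0.2], [[0, 0, 0], [0, 0, 0], 0.2]]}}

```text
clock: 18.9
position: [0.4422, -0.1367, 0.1977]
tool_rot: [3.141, 0.0, 1.698]
force: [1.4, -0.4, -1.5]
grip_width: 0.0064
finger_force: 107.7
```

Call:
{"api": "arm_command", "payload": {"deltas": [[[0, 0.5, 0], [0, 0, 0], 0.2], [[0, 0.5, 0], [0, 0, 0], 0.2], [[0, 0.5, 0], [0, 0, 0], 0.2], [[0, 0.5, 0], [0, 0, 0], 0.2], [[0, 0.5, 0], [0, 0, 0], 0.2], [[0, 0.5, 0], [0, 0, 0], 0.2], [[0, 0, 0], [0, 0, 0], 0.2]]}}

```text
clock: 19.6
position: [0.4725, -0.1327, 0.1974]
tool_rot: [3.141, -0.0, 1.698]
force: [-0.3, -0.7, -1.0]
grip_width: 0.0065
finger_force: 107.7
```

Call:
{"api": "arm_command", "payload": {"deltas": [[[0, 0.5, 0], [0, 0, 0], 0.2], [[0, 0.5, 0], [0, 0, 0], 0.2], [[0, 0.5, 0], [0, 0, 0], 0.2], [[0, 0.4, 0], [0, 0, 0], 0.2], [[0, 0.2, 0], [0, 0, 0], 0.2], [[0, 0, 0], [0, 0, 0], 0.2]]}}

```text
clock: 20.2
position: [0.4929, -0.1302, 0.1974]
tool_rot: [3.142, -0.0, 1.698]
force: [-0.5, 0.2, -0.9]
grip_width: 0.0063
finger_force: 107.7
```

Call:
{"api": "arm_command", "payload": {"deltas": [[[0, 0.15, 0], [0, 0, 0], 0.2], [[0, 0.15, 0], [0, 0, 0], 0.2], [[0, 0, 0], [0, 0, 0], 0.2]]}}

```text
clock: 20.5
position: [0.4958, -0.1298, 0.1974]
tool_rot: [3.141, -0.0, 1.698]
force: [-0.4, -0.6, -1.4]
grip_width: 0.0059
finger_force: 107.7
```

Call:
{"api": "arm_command", "payload": {"deltas": [[[0, 0.1, 0], [0, 0, 0], 0.2], [[0, 0.1, 0], [0, 0, 0], 0.2], [[0, 0, 0], [0, 0, 0], 0.2]]}}

```text
clock: 20.8
position: [0.4978, -0.1296, 0.1974]
tool_rot: [3.141, -0.0, 1.698]
force: [-0.1, -0.0, -1.2]
grip_width: 0.0061
finger_force: 107.7
```

Call:
{"api": "arm_command", "payload": {"deltas": [[[0, 0.1, 0], [0, 0, 0], 0.2], [[0, 0, 0], [0, 0, 0], 0.2]]}}

```text
clock: 21.0
position: [0.4988, -0.1295, 0.1974]
tool_rot: [3.142, -0.0, 1.698]
force: [-0.3, -0.6, -1.3]
grip_width: 0.0063
finger_force: 107.7
```

Call:
{"api": "arm_command", "payload": {"deltas": [[[0, 0.1, 0], [0, 0, 0], 0.2], [[0, 0.1, 0], [0, 0, 0], 0.2], [[0, 0, 0], [0, 0, 0], 0.2]]}}

```text
clock: 21.3
position: [0.5002, -0.1294, 0.1972]
tool_rot: [-3.14, 0.0, 1.698]
force: [-5.0, -2.0, 0.4]
grip_width: 0.0062
finger_force: 108.0
```

```bash
python3 - <<'E'
from h import *
t=bot.grab_frame('top');d=bot.grab_frame('side')
s=bot.observe();g=s["position"]+[0,0,-.1841];print(s["position"],s["force"])
b=cv2.resize(d['frame'][140:230,200:320],(800,600),interpolation=3)[:,:,::-1].copy()
P=R.from_euler('z',.127).apply([[-.004,.0644,0],[-.004,.0644,.04],[.071,.0644,0]])+g
Q=R.from_euler('z',.128).apply([[0,.11,.021],[0,-.11,.028],[.035,.11,.012]])+[.533,-.1205,0]
for W,c in((P,(255,0,255)),(Q,(255,0,0))):
  for u,v in (proj(d,W)-[200,140]+.5)*(800/120)-.5: cv2.circle(b,(int(u),int(v)),4,c,1)
cv2.imwrite('pics/5.png',b)
print(R.from_euler('z',-.128).apply(s["position"]-[.533,-.1205,0]))
E
```

```text
[ 0.5002119  -0.1293855   0.19723887] [-4.95184079 -2.00331219  0.93903425]
[-0.03365411 -0.00462739  0.19723887]
```

View pics/5.png

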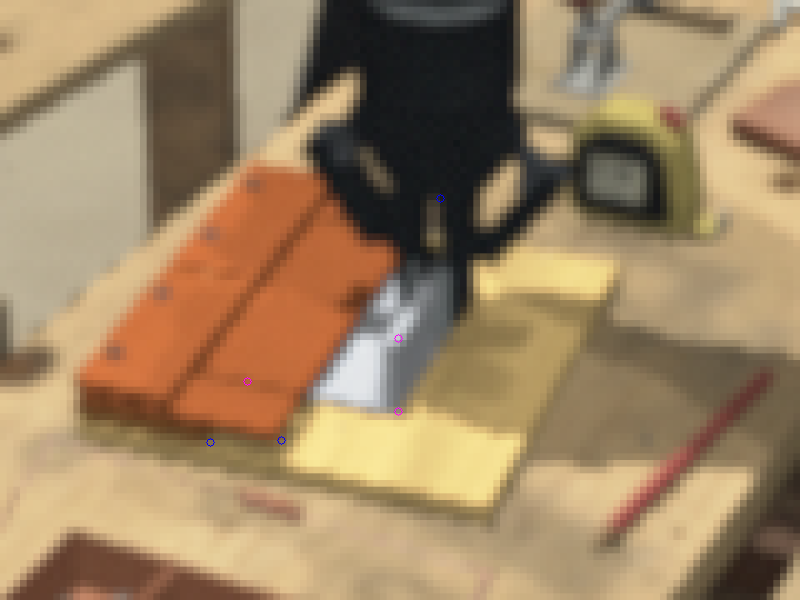

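The flashing is under the tile, the tile lies flat, and the stop is felt where the batten should be. I'll seat it a little firmer and press down.

Call:
{"api": "arm_command", "payload": {"deltas": [[[0, 0.07, 0], [0, 0, 0], 0.2], [[0, 0, 0.07], [0, 0, 0], 0.2], [[0, 0, 0.07], [0, 0, 0], 0.2], [[0, 0, 0], [0, 0, 0], 0.2]]}}

```text
clock: 21.8
position: [0.5004, -0.1293, 0.1962]
tool_rot: [-3.139, 0.0, 1.698]
force: [-12.6, -2.2, 14.2]
grip_width: 0.0062
finger_force: 110.2
```

Call:
{"api": "arm_command", "payload": {"deltas": [[[0, 0, 0.07], [0, 0, 0], 0.2], [[0, 0, 0], [0, 0, 0], 0.2]]}}

```text
clock: 22.0
position: [0.5004, -0.1293, 0.1961]
tool_rot: [-3.139, 0.001, 1.698]
force: [-17.9, -0.8, 32.0]
grip_width: 0.0064
finger_force: 113.0
```

Call:
{"api": "arm_command", "payload": {"deltas": [[[0, 0, 0], [0, 0, 0], 0.2], [[0, 0, 0], [0, 0, 0], 0.2], [[0, 0, 0], [0, 0, 0], 0.2], [[0, 0, 0], [0, 0, 0], 0.2], [[0, 0, 0], [0, 0, 0], 0.2]]}}

```text
clock: 22.5
position: [0.5004, -0.1292, 0.1961]
tool_rot: [-3.139, 0.001, 1.698]
force: [-18.5, -0.1, 32.1]
grip_width: 0.0059
finger_force: 113.0
```

```bash
python3 - <<'E'
from h import *
t=bot.grab_frame('top');d=bot.grab_frame('side')
a=cv2.resize(t['frame'][140:240,200:340],(420,300),interpolation=3)[:,:,::-1]
b=cv2.resize(d['frame'][140:230,200:320],(800,600),interpolation=3)[:,:,::-1].copy()
b[:200,:280]=cv2.resize(a,(280,200)); cv2.imwrite('pics/6.png',b); print(bot.observe()["force"])
E
```

```text
[-17.4728589   -0.70042346  32.69164933]
```

View pics/6.png

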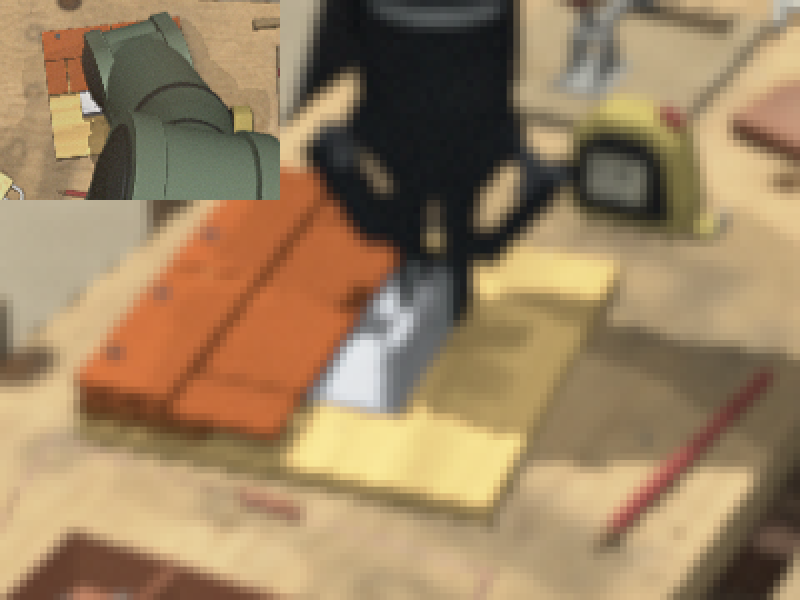

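The flashing is seated under the tile with its near corner at about (390,410) px. The tile lies flat, and the tape stands clear at about (640,165) px.

```bash
python3 -c "
from workcell import bot
print(bot.job_done())"
```

```text
the job is handed in; nothing more can be done
None
```

I handed the job in at about 22.6 s of the 61 s allowed: the tape measure stands upright on the bench about 6 cm from the board, and the flashing is under the middle of the loose tile against the stop, still held and pressed down at about 32 N, with the tile flat in the last picture.

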